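Line up the measuring beakers by size

ROBOT

A 6-joint arm with a two-finger parallel gripper is mounted at the origin on a cart in front of the work surface, level with it; the furniture and walls round the work are solid. World frame = base frame: x ahead of the robot, y to its left, z up, the work surface at z = 0. Lengths are in m, angles in rad, forces in N, time in s.
With the tool pointing down it reaches from about 0.425 to 0.95 m from the base axis. Payload 3.5 kg.
Tool frame: the origin (TCP) lies between the finger pads; the fingertips stand 25 mm ahead of it and the grasp point (between the pads) lies 6 mm ahead of it (ctrl.finger_overhang is the distance from the TCP to the fingertips, in m); x points along the fingers, y is the direction in which the jaws open and shut, and the axes are right-handed (so a half turn about x gives the same grasp; the last joint's range is limited). The gripper opens to 85 mm and grips with 20 to 120 N. Pads are 22 mm wide; open, the fingers measure 114 mm over their backs; the gripper's body (76 mm by 85 mm) begins 54 mm behind the grasp point. The pads swing forward as they close: fully open they stand 13 mm farther back than shut.
Start: joints at [-1.268, 0.286, 1.577, -0, 1.279, -0.15], TCP at [0.295, -0.607, 0.256] pointing down, gripper open.
Joint ranges: [-2.77, 2.77], [-0.9, 2.22], [0.21, 2.48], [-1.53, 4.67], [0.24, 2.81], [-2.84, 2.84]. Speed limits (rad/s): [2.79, 2.79, 3.14, 3.14, 3.14, 3.14].

INTERFACE

Orientations are given as a unit quaternion [x, y, z, w].
In Python, from plant import ctrl gives the robot as it stands.
- The arm moves only by the tool play_rows, never from a script. Its argument "targets" is a list of rows, each an object with "delta_pos": the shift along the world's x, y, z normalised to -1 to 1, where 1 is 1000 mm, a list of three; "delta_rot": the turn, a rotation vector about the world's x, y, z normalised to -1 to 1, where 1 is pi rad, a list of three; "claw": the finger opening in mm, from 0 to 85.4. In form: [{"delta_pos": [tx, ty, tz], "delta_rot": [wx, wy, wz], "claw": claw}, ...]. A call has 1 to 20 rows; each row is the pose to reach, as a shift and turn from the pose measured when the call began, turning the shorter way round; what a row does not reach only later rows make up. A row lasts 1/12 s, in which the tool goes at most 41.7 mm and 7.16 degrees, less where a joint would pass 70% of its speed; a pose out of reach is approached as far as the arm can. A call with a number of a shift or a turn outside -1 to 1 is refused whole. A call with a gripper value outside its range is refused whole. The fingers move at their own pace and stop on an object; "newtons" is the grip in N (left out, the last holds). Time passes only in rows, so rows that repeat a pose let the fingers close. It gives the time, the measured TCP pose, the force and the opening at its end, in the units of the state.
- ctrl.get_state(): the state, without advancing time (a new reading comes with each control period).
- ctrl.read_camera(name): name is "scene" or "top" or "wrist"; returns the picture (400x640x3 uint8, blue, green, red); there is no depth.
- ctrl.calibration(name): a dict with "fx", "fy", "cx", "cy" (pixels), "camera_from_world" (4x4, takes a point from world to camera coordinates). Camera axes: x right, y down, z forward; pixel columns grow to the right and rows downward; lengths in m; the calibration is good to about 2 mm. The wrist camera is an equidistant fisheye: a pixel r from the principal point sees the ray r / f radians off the axis. A picture is of the moment at which its call begins: read the wrist's pose just before it. calibration takes no time and is no camera call; for the wrist camera it gives the pose at the moment of the call.
- ctrl.sign_off(): hands the job in, once; it reports no verdict.
The state is a dict: "time": time; "qpos": joint angles; "dq": joint speeds; "joint_efforts": joint torques, N m; "eef_pos": TCP position; "tcp_rot": TCP orientation; "contact_force": force on the tool from outside, world axes, zero at the start; "wrist_torque": the same for the moment, N m; "opening": opening from 0.0 (shut) to 1.0 (fully open).
Only numpy, scipy, OpenCV 4.12 (cv2) and the standard library are available. Lean on these libraries where they do the work, as an engineer would, in place of code of your own. Each camera call takes 0.05 s, during which the arm holds its last target. There are 200 camera calls.

TASK

Put the four steel measuring beakers back in order of size on the white strip: one upright in the middle of each blue mark, the largest on the mark at the red end, then getting smaller one by one to the smallest at the grey end. Leave the red-lidded spice jar where it stands.

Things in the scene. Friction and masses are not known exactly. Their poses are not given: they have to be found in the camera images.
- beaker_xl: the largest of four plain steel measuring beakers: open-topped round cup with straight sides, outer diameter 62 mm, 80 mm tall, wall 2 mm, no handle, with two thin dark lines round it; loose, stands upright at the start. Origin at the centre of its underside, z up along its axis.
- beaker_l: the second largest of four plain steel measuring beakers: open-topped round cup with straight sides, outer diameter 54 mm, 66 mm tall, wall 2 mm, no handle, with two thin dark lines round it; loose, stands upright at the start. Origin at the centre of its underside, z up along its axis.
- beaker_m: the second smallest of four plain steel measuring beakers: open-topped round cup with straight sides, outer diameter 46 mm, 52 mm tall, wall 2 mm, no handle, with two thin dark lines round it; loose, stands upright at the start. Origin at the centre of its underside, z up along its axis.
- beaker_s: the smallest of four plain steel measuring beakers: open-topped round cup with straight sides, outer diameter 38 mm, 40 mm tall, wall 2 mm, no handle, with two thin dark lines round it; loose, stands upright at the start. Origin at the centre of its underside, z up along its axis.
- mark_1: flat round blue mark, 72 mm across, thin white edge circle, at one end. Four alike, 100 mm apart in a straight row on a fixed white strip (410 x 100 x 6 mm); mark_1 to mark_4 are in row order, but red may be at either end. Origin: centre of its underside, on the strip; its top is 2 mm higher (8 mm above the worktop). x across the row, y along it from mark_4 to mark_1.
- mark_2: flat round blue mark, 72 mm across, thin white edge circle, next to mark_1. Four alike, 100 mm apart in a straight row on a fixed white strip (410 x 100 x 6 mm); mark_1 to mark_4 are in row order, but red may be at either end. Origin: centre of its underside, on the strip; its top is 2 mm higher (8 mm above the worktop). x across the row, y along it from mark_4 to mark_1.
- mark_3: flat round blue mark, 72 mm across, thin white edge circle, next to mark_4. Four alike, 100 mm apart in a straight row on a fixed white strip (410 x 100 x 6 mm); mark_1 to mark_4 are in row order, but red may be at either end. Origin: centre of its underside, on the strip; its top is 2 mm higher (8 mm above the worktop). x across the row, y along it from mark_4 to mark_1.
- mark_4: flat round blue mark, 72 mm across, thin white edge circle, at the other end. Four alike, 100 mm apart in a straight row on a fixed white strip (410 x 100 x 6 mm); mark_1 to mark_4 are in row order, but red may be at either end. Origin: centre of its underside, on the strip; its top is 2 mm higher (8 mm above the worktop). x across the row, y along it from mark_4 to mark_1.
- red_block: red bar, 90 mm long across the strip, 14 mm wide, 12 mm tall, fixed on one end of the white strip (46 mm from the end mark's centre); a grey bar of the same size is on the other end. Which end is red changes from start to start. Origin at the centre of its underside, on top of the strip.
- spice_jar: bystander: upright spice jar with a red lid, 45 mm across, 106 mm tall, loose on the worktop. Origin at the centre of its underside. (Mind also the big fixed mixer behind the work, taller than 0.6 m, filling about x over 0.6 m, y from 0 to -0.33 m: draw the arm back to cross in front of it.)

How it is judged:
At the end, for the whole second after the job is handed in: Each beaker stands upright (within 0.1 rad) on its own mark, its centre within 15 mm of the mark's centre and its underside on the mark, largest on the mark next to the red block, second largest next, then second smallest, smallest next to the grey block; all at rest (((horizontal distance between red_block and mark_1 below 0.1 m and horizontal distance between beaker_xl and mark_1 below 0.015 m and z of beaker_xl in the frame of mark_1 below 0.006 m and horizontal distance between beaker_l and mark_2 below 0.015 m and z of beaker_l in the frame of mark_2 below 0.006 m and horizontal distance between beaker_m and mark_3 below 0.015 m and z of beaker_m in the frame of mark_3 below 0.006 m and horizontal distance between beaker_s and mark_4 below 0.015 m and z of beaker_s in the frame of mark_4 below 0.006 m) or (horizontal distance between red_block and mark_4 below 0.1 m and horizontal distance between beaker_xl and mark_4 below 0.015 m and z of beaker_xl in the frame of mark_4 below 0.006 m and horizontal distance between beaker_l and mark_3 below 0.015 m and z of beaker_l in the frame of mark_3 below 0.006 m and horizontal distance between beaker_m and mark_2 below 0.015 m and z of beaker_m in the frame of mark_2 below 0.006 m and horizontal distance between beaker_s and mark_1 below 0.015 m and z of beaker_s in the frame of mark_1 below 0.006 m)) and angle between each of beaker_xl, beaker_l, beaker_m, beaker_s's own z axis and vertical below 0.1 rad and linear speed of each of beaker_xl, beaker_l, beaker_m, beaker_s below 0.02 m/s and angular speed of each of beaker_xl, beaker_l, beaker_m, beaker_s below 0.2 rad/s); the robot touches nothing.
It fails at once if the spice jar is pushed more than 25 mm away or tipped (distance of spice_jar from where it was at the start of the episode above 0.025 m or angle between spice_jar's own z axis and vertical above 0.35 rad).
It also fails if it takes over 118 s, if anything falls off the work surface, if the arm or the gripper's body presses on something with over 40 N, if the wrist force passes 120 N, or if a joint passes its speed limit or range.

## Working session

There is one attempt and no reset: what is moved stays moved. The work goes in short steps, Python scripts to look and compute and a tool call to move; the robot and the scene stay as the last step left them, time stands still between calls to the robot, and variables do not carry over. Pictures are saved under pics/ and viewed, about 12 in all and at most 16, crops included, and the job is handed in when it is done.

Besides the shell and the picture viewer there is one more tool, called after ">>>" in YAML: its name, and indented under it one key for each argument. play_rows: Moves the arm, as the interface text tells. Its arguments: {"type":"object","properties":{"targets":{"type":"array"},"newtons":{"type":"number"}},"required":["targets"]}

```bash
mkdir -p pics; python3 - <<'E'
from plant import ctrl
import cv2,numpy as np
s=ctrl.get_state();print(s)
for n in("scene","top"):
    cv2.imwrite(f"pics/{n}0.png",ctrl.read_camera(n));c=ctrl.calibration(n);print(n,{k:np.round(v,3).tolist() for k,v in c.items()})
E
```

```text
{'time': 0.0, 'qpos': array([-1.26797586e+00,  2.87226689e-01,  1.57822489e+00,  8.07111192e-06,
        1.27861003e+00, -1.49989783e-01]), 'dq': array([-0.00122907,  0.00023425, -0.00065777, -0.00072569,  0.00170767,
       -0.0005473 ]), 'joint_efforts': array([-5.72930094e-04, -4.05981266e+01, -2.92628771e+01, -2.11745237e-04,
        5.79381987e-03, -1.22459900e-05]), 'eef_pos': array([ 0.29515624, -0.6063597 ,  0.2548805 ]), 'tcp_rot': array([-0.68899692, -0.15959804,  0.68912475, -0.1578569 ]), 'contact_force': array([ 0.42893649, -0.31564969,  0.27722662]), 'wrist_torque': array([-0.04379352, -0.01580744, -0.02891874]), 'opening': 1.0025875249091307}
scene {'fx': 408.341, 'fy': 408.341, 'cx': 321.07, 'cy': 201.865, 'camera_from_world': [[-0.72, -0.694, -0.021, 0.416], [-0.422, 0.461, -0.781, 0.276], [0.552, -0.553, -0.625, 1.113], [0.0, 0.0, 0.0, 1.0]]}
top {'fx': 457.31, 'fy': 457.31, 'cx': 316.217, 'cy': 202.345, 'camera_from_world': [[0.02, -1.0, 0.004, -0.003], [-0.991, -0.02, -0.132, 0.533], [0.132, -0.001, -0.991, 1.197], [0.0, 0.0, 0.0, 1.0]]}
```

View pics/top0.png

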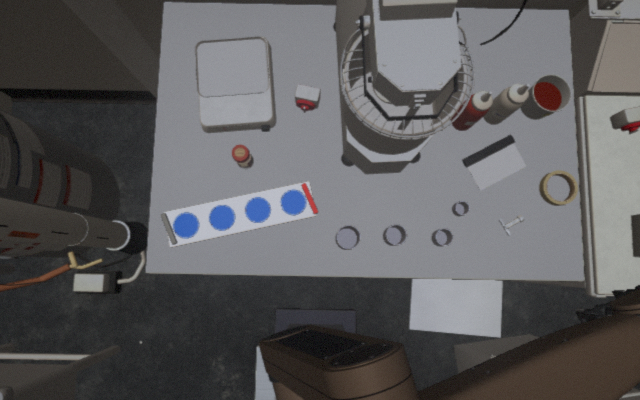

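View pics/scene0.png

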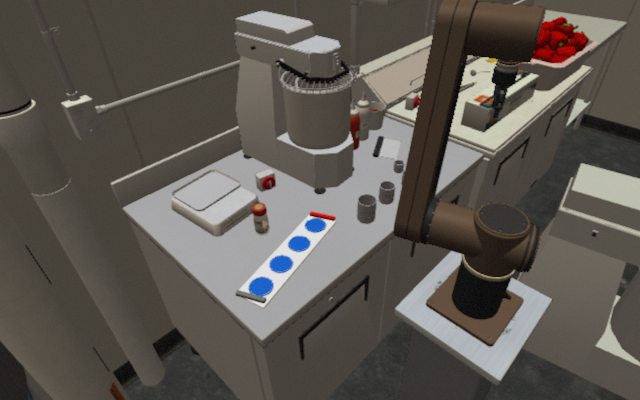

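Top view: the marks run from about (293,202) at the red end to (186,225) at the grey end. The beakers are at about (347,238), (395,235), (441,237) and (460,209). The jar is at (241,153).

```bash
cat >h.py <<'E'
from plant import ctrl
import cv2,numpy as np
def ray(n,u,v,z):
    c=ctrl.calibration(n);T=c["camera_from_world"];R=T[:3,:3];t=T[:3,3]
    d=R.T@np.array([(u-c["cx"])/c["fx"],(v-c["cy"])/c["fy"],1]);o=-R.T@t
    return o+d*(z-o[2])/d[2]
def pix(n,p):
    c=ctrl.calibration(n);q=c["camera_from_world"]@np.r_[p,1]
    return np.array([c["fx"]*q[0]/q[2]+c["cx"],c["fy"]*q[1]/q[2]+c["cy"]])
E
python3 - <<'E'
from h import *
im=cv2.imread("pics/top0.png");hsv=cv2.cvtColor(im,cv2.COLOR_BGR2HSV)
for n in("top","scene"):
    i=cv2.imread(f"pics/{n}0.png");h=cv2.cvtColor(i,cv2.COLOR_BGR2HSV)
    m=cv2.inRange(h,(100,150,80),(125,255,255))
    _,_,st,ce=cv2.connectedComponentsWithStats(m)
    for s,c in zip(st[1:],ce[1:]):
        if s[4]>150: print(n,s[4],c.round(1),ray(n,*c,.008).round(4))
cv2.imwrite("pics/c.png",cv2.resize(im[190:260,325:475],None,fx=5,fy=5,interpolation=cv2.INTER_CUBIC))
sc=cv2.imread("pics/scene0.png");cv2.imwrite("pics/d.png",cv2.resize(sc[150:230,345:415],None,fx=7,fy=7,interpolation=cv2.INTER_CUBIC))
for u,v,z in((347,237,.08),(395,235,.066),(441,237,.052),(460,209,.04),(241,153,.106)):print(ray("top",u,v,z).round(3))
E
```

```text
top 387 [292.8 201.8] [0.537  0.0725 0.008 ]
top 389 [257.4 209.5] [0.5136 0.1693 0.008 ]
top 402 [221.5 217.2] [0.4903 0.2667 0.008 ]
top 404 [185.4 224.9] [0.4673 0.3642 0.008 ]
scene 194 [315.  224.9] [0.5361 0.0728 0.008 ]
scene 228 [298.8 243.3] [0.5125 0.17   0.008 ]
scene 266 [280.7 263.6] [0.4895 0.267  0.008 ]
scene 309 [260.5 286. ] [0.4672 0.3638 0.008 ]
[ 0.439 -0.073  0.08 ]
[ 0.447 -0.199  0.066]
[ 0.445 -0.322  0.052]
[ 0.522 -0.378  0.04 ]
[0.648 0.204 0.106]
```

View pics/c.png

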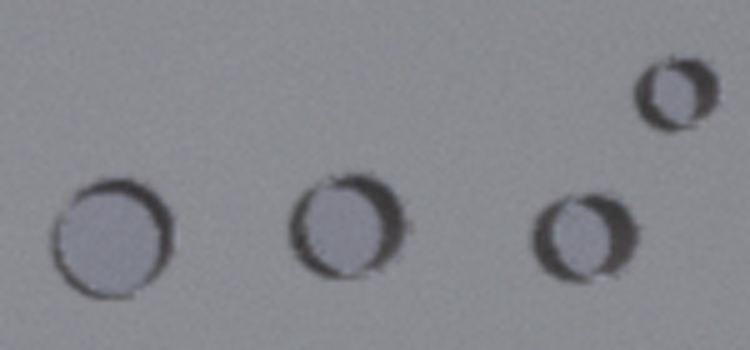

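View pics/d.png

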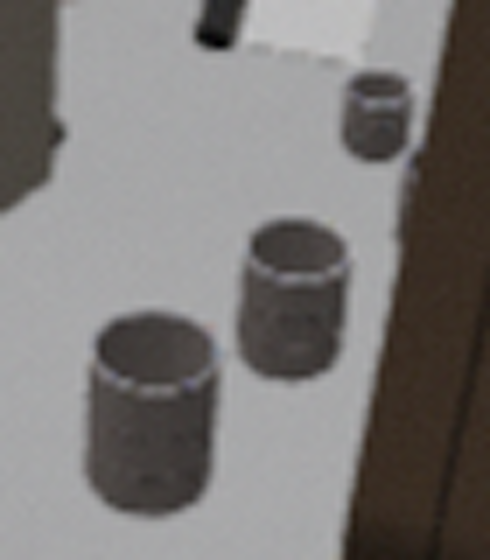

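```bash
python3 - <<'E'
from h import *
from scipy.spatial.transform import Rotation as R
im=cv2.imread("pics/top0.png");g=cv2.cvtColor(cv2.resize(im,None,fx=4,fy=4,interpolation=cv2.INTER_CUBIC),cv2.COLOR_BGR2GRAY)
print("cam",ray("top",316,202,1.2))
bg=g[190*4:260*4,325*4:475*4].astype(float);b0=np.median(bg)
for (u,v),D,h in(((347,237),.062,.08),((395,235),.054,.066),((441,237),.046,.052),((460,209),.038,.04)):
    w=17 if D>.05 else 13
    u0,v0=(u-w)*4,(v-w)*4
    m=(cv2.GaussianBlur(g[v0:v0+8*w,u0:u0+8*w],(5,5),0)<b0-22).astype(np.uint8)
    m=cv2.morphologyEx(m,cv2.MORPH_OPEN,np.ones((3,3)))
    ys,xs=np.nonzero(m);f=lambda a,o:(a+o+.5)/4-.5
    l,r,t,b=f(xs.min()-.5,u0),f(xs.max()+.5,u0),f(ys.min()-.5,v0),f(ys.max()+.5,v0);uc,vc=(l+r)/2,(t+b)/2
    rr=D/2
    Y=[ray("top",l,vc,0)[1]-rr,ray("top",r,vc,h)[1]+rr]
    X=[ray("top",uc,t,h)[0]-rr,ray("top",uc,b,0)[0]+rr]
    print(D,np.round([l,r,t,b],1),"X",np.round(X,4),"Y",np.round(Y,4))
s=ctrl.get_state();print(R.from_quat(s["tcp_rot"]).as_matrix().round(3))
E
```

```text
cam [0.37768512 0.0098562  1.2       ]
0.062 [334.8 359.5 225.  249.5] X [0.4387 0.4404] Y [-0.0757 -0.0739]
0.054 [382.  406.5 224.2 245.5] X [0.4484 0.4498] Y [-0.2015 -0.2016]
0.046 [430.8 452.5 228.2 246.2] X [0.4455 0.4463] Y [-0.3314 -0.3296]
0.038 [451.  468.5 200.8 216.2] X [0.5255 0.526 ] Y [-0.3847 -0.3817]
[[-0.001  0.437 -0.899]
 [ 0.002 -0.899 -0.437]
 [-1.    -0.002 -0.   ]]
```

>>> play_rows:
  targets:
    - {"delta_pos": [0.144, 0.531, -0.055], "delta_rot": [0, 0, 0.431], "claw": 85}
    - {"delta_pos": [0.144, 0.531, -0.055], "delta_rot": [0, 0, 0.431], "claw": 85}
    - {"delta_pos": [0.144, 0.531, -0.055], "delta_rot": [0, 0, 0.431], "claw": 85}
    - {"delta_pos": [0.144, 0.531, -0.055], "delta_rot": [0, 0, 0.431], "claw": 85}
    - {"delta_pos": [0.144, 0.531, -0.055], "delta_rot": [0, 0, 0.431], "claw": 85}
    - {"delta_pos": [0.144, 0.531, -0.055], "delta_rot": [0, 0, 0.431], "claw": 85}
    - {"delta_pos": [0.144, 0.531, -0.055], "delta_rot": [0, 0, 0.431], "claw": 85}
    - {"delta_pos": [0.144, 0.531, -0.055], "delta_rot": [0, 0, 0.431], "claw": 85}
    - {"delta_pos": [0.144, 0.531, -0.055], "delta_rot": [0, 0, 0.431], "claw": 85}
    - {"delta_pos": [0.144, 0.531, -0.055], "delta_rot": [0, 0, 0.431], "claw": 85}
    - {"delta_pos": [0.144, 0.531, -0.055], "delta_rot": [0, 0, 0.431], "claw": 85}
    - {"delta_pos": [0.144, 0.531, -0.055], "delta_rot": [0, 0, 0.431], "claw": 85}
    - {"delta_pos": [0.144, 0.531, -0.055], "delta_rot": [0, 0, 0.431], "claw": 85}
    - {"delta_pos": [0.144, 0.531, -0.055], "delta_rot": [0, 0, 0.431], "claw": 85}
    - {"delta_pos": [0.144, 0.531, -0.055], "delta_rot": [0, 0, 0.431], "claw": 85}
    - {"delta_pos": [0.144, 0.531, -0.055], "delta_rot": [0, 0, 0.431], "claw": 85}
    - {"delta_pos": [0.144, 0.531, -0.055], "delta_rot": [0, 0, 0.431], "claw": 85}
    - {"delta_pos": [0.144, 0.531, -0.055], "delta_rot": [0, 0, 0.431], "claw": 85}
    - {"delta_pos": [0.144, 0.531, -0.055], "delta_rot": [0, 0, 0.431], "claw": 85}
    - {"delta_pos": [0.144, 0.531, -0.055], "delta_rot": [0, 0, 0.431], "claw": 85}
  newtons: 30

```text
time: 1.77
eef_pos: [0.4391, -0.0765, 0.2002]
tcp_rot: [0.438, 0.555, -0.439, 0.554]
contact_force: [0.5, -0.4, 0.4]
opening: 0.993
```

>>> play_rows:
  targets:
    - {"delta_pos": [0, 0.0015, -0.03], "delta_rot": [0, 0, 0], "claw": 85}
    - {"delta_pos": [0, 0.0015, -0.06], "delta_rot": [0, 0, 0], "claw": 85}
    - {"delta_pos": [0, 0.0015, -0.085], "delta_rot": [0, 0, 0], "claw": 85}
    - {"delta_pos": [0, 0.0015, -0.105], "delta_rot": [0, 0, 0], "claw": 85}
    - {"delta_pos": [0, 0.0015, -0.12], "delta_rot": [0, 0, 0], "claw": 85}
    - {"delta_pos": [0, 0.0015, -0.13], "delta_rot": [0, 0, 0], "claw": 85}
    - {"delta_pos": [0, 0.0015, -0.136], "delta_rot": [0, 0, 0], "claw": 85}
    - {"delta_pos": [0, 0.0015, -0.136], "delta_rot": [0, 0, 0], "claw": 85}

```text
time: 2.43
eef_pos: [0.4385, -0.0751, 0.0633]
tcp_rot: [0.438, 0.556, -0.439, 0.554]
contact_force: [0.3, 0.4, 0.4]
opening: 0.995
```

```bash
python3 - <<'E'
from h import *
from scipy.spatial.transform import Rotation as R
s=ctrl.get_state();print(s["eef_pos"],s["contact_force"],R.from_quat(s["tcp_rot"]).as_matrix().round(3).tolist())
a=ctrl.read_camera("wrist");cv2.imwrite("pics/w1.png",a)
E
```

```text
[ 0.43850693 -0.07513606  0.06325178] [0.30140579 0.36035881 0.42391345] [[-0.004, 0.973, 0.231], [0.0, 0.231, -0.973], [-1.0, -0.004, -0.001]]
```

View pics/w1.png

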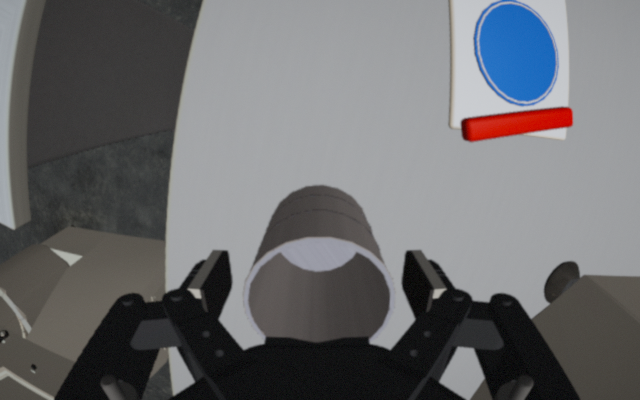

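The wrist view shows XL centred between the fingers, with the rim at about (320,290). I'll close and lift.

>>> play_rows:
  targets:
    - {"delta_pos": [0, 0, 0], "delta_rot": [0, 0, 0], "claw": 50}
    - {"delta_pos": [0, 0, 0], "delta_rot": [0, 0, 0], "claw": 50}
    - {"delta_pos": [0, 0, 0], "delta_rot": [0, 0, 0], "claw": 50}
    - {"delta_pos": [0, 0, 0], "delta_rot": [0, 0, 0], "claw": 50}
    - {"delta_pos": [0, 0, 0], "delta_rot": [0, 0, 0], "claw": 50}
    - {"delta_pos": [0, 0, 0], "delta_rot": [0, 0, 0], "claw": 50}
    - {"delta_pos": [0, 0, 0], "delta_rot": [0, 0, 0], "claw": 50}
    - {"delta_pos": [0, 0, 0], "delta_rot": [0, 0, 0], "claw": 50}
    - {"delta_pos": [0, 0, 0.01], "delta_rot": [0, 0, 0], "claw": 50}
    - {"delta_pos": [0, 0, 0.025], "delta_rot": [0, 0, 0], "claw": 50}
    - {"delta_pos": [0, 0, 0.05], "delta_rot": [0, 0, 0], "claw": 50}
    - {"delta_pos": [0, 0, 0.07], "delta_rot": [0, 0, 0], "claw": 50}
    - {"delta_pos": [0, 0, 0.08], "delta_rot": [0, 0, 0], "claw": 50}
    - {"delta_pos": [0, 0, 0.08], "delta_rot": [0, 0, 0], "claw": 50}
  newtons: 40

```text
time: 3.65
eef_pos: [0.4408, -0.0758, 0.1471]
tcp_rot: [0.438, 0.553, -0.438, 0.556]
contact_force: [0.1, -0.4, -1.8]
opening: 0.729
```

>>> play_rows:
  targets:
    - {"delta_pos": [0.015, 0.025, 0], "delta_rot": [0, 0, 0], "claw": 50}
    - {"delta_pos": [0.033, 0.051, 0], "delta_rot": [0, 0, 0], "claw": 50}
    - {"delta_pos": [0.05, 0.077, 0], "delta_rot": [0, 0, 0], "claw": 50}
    - {"delta_pos": [0.066, 0.103, 0], "delta_rot": [0, 0, 0], "claw": 50}
    - {"delta_pos": [0.082, 0.127, 0], "delta_rot": [0, 0, 0], "claw": 50}
    - {"delta_pos": [0.092, 0.143, 0], "delta_rot": [0, 0, 0], "claw": 50}
    - {"delta_pos": [0.096, 0.149, 0], "delta_rot": [0, 0, 0], "claw": 50}
    - {"delta_pos": [0.096, 0.149, 0], "delta_rot": [0, 0, 0], "claw": 50}
    - {"delta_pos": [0.096, 0.149, 0], "delta_rot": [0, 0, 0], "claw": 50}

```text
time: 4.4
eef_pos: [0.5358, 0.0729, 0.1458]
tcp_rot: [0.438, 0.554, -0.439, 0.556]
contact_force: [-0.2, -0.0, -1.9]
opening: 0.727
```

```bash
python3 - <<'E'
from h import *
from scipy.spatial.transform import Rotation as R
s=ctrl.get_state();print(s["eef_pos"],s["contact_force"],R.from_quat(s["tcp_rot"]).as_matrix().round(3).tolist())
a=ctrl.read_camera("scene")[120:260,240:410]
b=ctrl.read_camera("wrist")[130:400,100:540]
a=cv2.resize(a,None,fx=2.6,fy=2.6,interpolation=cv2.INTER_CUBIC)
c=np.zeros((a.shape[0]+b.shape[0]-150+0,442,3),np.uint8)
b=b[:220];c=np.zeros((a.shape[0]+220,442,3),np.uint8);c[:a.shape[0]]=a[:,:442];c[a.shape[0]:,:440]=b
cv2.imwrite("pics/w2.png",c)
E
```

```text
[0.53580787 0.07293181 0.14584218] [-0.21553832 -0.03097585 -1.91074323] [[0.001, 0.973, 0.232], [-0.003, 0.232, -0.973], [-1.0, 0.0, 0.003]]
```

View pics/w2.png

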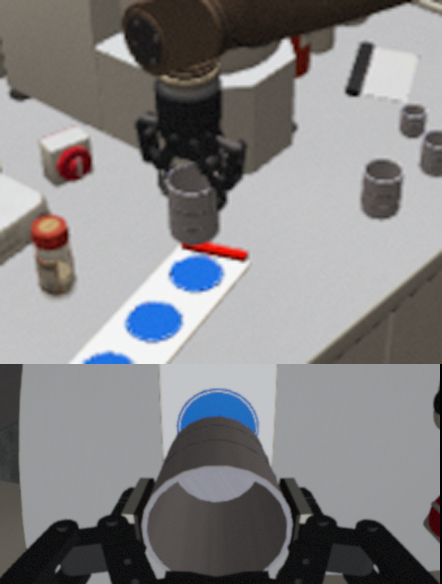

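XL hangs upright over the red-end mark. I'll lower it.

>>> play_rows:
  targets:
    - {"delta_pos": [0.0005, 0, -0.02], "delta_rot": [0, 0, 0], "claw": 50}
    - {"delta_pos": [0.0005, 0, -0.04], "delta_rot": [0, 0, 0], "claw": 50}
    - {"delta_pos": [0.0005, 0, -0.055], "delta_rot": [0, 0, 0], "claw": 50}
    - {"delta_pos": [0.0005, 0, -0.062], "delta_rot": [0, 0, 0], "claw": 50}
    - {"delta_pos": [0.0005, 0, -0.066], "delta_rot": [0, 0, 0], "claw": 50}
    - {"delta_pos": [0.0005, 0, -0.069], "delta_rot": [0, 0, 0], "claw": 50}
    - {"delta_pos": [0.0005, 0, -0.071], "delta_rot": [0, 0, 0], "claw": 50}
    - {"delta_pos": [0.0005, 0, -0.072], "delta_rot": [0, 0, 0], "claw": 50}
    - {"delta_pos": [0.0005, 0, -0.072], "delta_rot": [0, 0, 0], "claw": 50}

```text
time: 5.25
eef_pos: [0.5368, 0.0722, 0.075]
tcp_rot: [0.438, 0.553, -0.439, 0.556]
contact_force: [-0.5, 0.3, -1.4]
opening: 0.725
```

>>> play_rows:
  targets:
    - {"delta_pos": [0, 0, -0.001], "delta_rot": [0, 0, 0], "claw": 50}
    - {"delta_pos": [0, 0, -0.002], "delta_rot": [0, 0, 0], "claw": 50}
    - {"delta_pos": [0, 0, -0.002], "delta_rot": [0, 0, 0], "claw": 50}

```text
time: 5.5
eef_pos: [0.5375, 0.0722, 0.0737]
tcp_rot: [0.439, 0.553, -0.438, 0.557]
contact_force: [-0.1, -0.6, 1.4]
opening: 0.727
```

>>> play_rows:
  targets:
    - {"delta_pos": [0, 0, -0.001], "delta_rot": [0, 0, 0], "claw": 50}
    - {"delta_pos": [0, 0, -0.0015], "delta_rot": [0, 0, 0], "claw": 50}
    - {"delta_pos": [0, 0, -0.0015], "delta_rot": [0, 0, 0], "claw": 50}

```text
time: 5.75
eef_pos: [0.5376, 0.0721, 0.0737]
tcp_rot: [0.438, 0.553, -0.439, 0.557]
contact_force: [-4.9, -0.8, 7.3]
opening: 0.719
```

>>> play_rows:
  targets:
    - {"delta_pos": [0, 0, 0], "delta_rot": [0, 0, 0], "claw": 70}
    - {"delta_pos": [0, 0, 0], "delta_rot": [0, 0, 0], "claw": 80}
    - {"delta_pos": [0, 0, 0], "delta_rot": [0, 0, 0], "claw": 85}
    - {"delta_pos": [0, 0, 0], "delta_rot": [0, 0, 0], "claw": 85}
    - {"delta_pos": [0, 0, 0.0], "delta_rot": [0, 0, 0], "claw": 85}
    - {"delta_pos": [0, 0, 0.02], "delta_rot": [0, 0, 0], "claw": 85}
    - {"delta_pos": [0, 0, 0.05], "delta_rot": [0, 0, 0], "claw": 85}
    - {"delta_pos": [0, 0, 0.09], "delta_rot": [0, 0, 0], "claw": 85}
    - {"delta_pos": [0, 0, 0.12], "delta_rot": [0, 0, 0], "claw": 85}
    - {"delta_pos": [-0.088, -0.15, 0.12], "delta_rot": [0, 0, 0], "claw": 85}
    - {"delta_pos": [-0.088, -0.15, 0.12], "delta_rot": [0, 0, 0], "claw": 85}
    - {"delta_pos": [-0.088, -0.15, 0.12], "delta_rot": [0, 0, 0], "claw": 85}
    - {"delta_pos": [-0.088, -0.15, 0.12], "delta_rot": [0, 0, 0], "claw": 85}
    - {"delta_pos": [-0.088, -0.273, 0.11], "delta_rot": [0, 0, 0], "claw": 85}
    - {"delta_pos": [-0.088, -0.273, 0.11], "delta_rot": [0, 0, 0], "claw": 85}
    - {"delta_pos": [-0.088, -0.273, 0.09], "delta_rot": [0, 0, 0], "claw": 85}
    - {"delta_pos": [-0.088, -0.273, 0.07], "delta_rot": [0, 0, 0], "claw": 85}
    - {"delta_pos": [-0.088, -0.273, 0.07], "delta_rot": [0, 0, 0], "claw": 85}
    - {"delta_pos": [-0.088, -0.273, 0.07], "delta_rot": [0, 0, 0], "claw": 85}

```text
time: 7.33
eef_pos: [0.4484, -0.2005, 0.1421]
tcp_rot: [0.439, 0.554, -0.439, 0.555]
contact_force: [0.3, -0.5, 0.4]
opening: 0.994
```

```bash
python3 - <<'E'
from h import *
s=ctrl.get_state();print(s["eef_pos"])
a=ctrl.read_camera("top")[140:260,160:360];b=ctrl.read_camera("wrist")[130:400,100:540]
a=cv2.resize(a,(600,360),interpolation=cv2.INTER_CUBIC)
cv2.imwrite("pics/w3.png",np.vstack([a,cv2.resize(b[:176],(600,240))]))
E
```

```text
[ 0.44841539 -0.20050037  0.1421446 ]
```

View pics/w3.png

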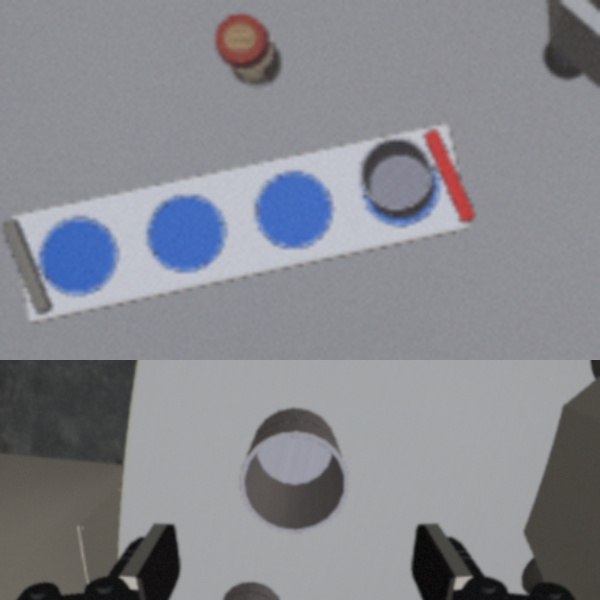

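XL stands on the red-end mark. L is centred ahead of the open fingers, at about (315,218) in the wrist image. I'll grasp L.

>>> play_rows:
  targets:
    - {"delta_pos": [0.0005, -0.001, -0.03], "delta_rot": [0, 0, 0], "claw": 85}
    - {"delta_pos": [0.0005, -0.001, -0.055], "delta_rot": [0, 0, 0], "claw": 85}
    - {"delta_pos": [0.0005, -0.001, -0.075], "delta_rot": [0, 0, 0], "claw": 85}
    - {"delta_pos": [0.0005, -0.001, -0.087], "delta_rot": [0, 0, 0], "claw": 85}
    - {"delta_pos": [0.0005, -0.001, -0.092], "delta_rot": [0, 0, 0], "claw": 85}
    - {"delta_pos": [0.0005, -0.001, -0.092], "delta_rot": [0, 0, 0], "claw": 70}
    - {"delta_pos": [0.0005, -0.001, -0.092], "delta_rot": [0, 0, 0], "claw": 42}
    - {"delta_pos": [0.0005, -0.001, -0.092], "delta_rot": [0, 0, 0], "claw": 42}
    - {"delta_pos": [0.0005, -0.001, -0.092], "delta_rot": [0, 0, 0], "claw": 42}
    - {"delta_pos": [0.0005, -0.001, -0.092], "delta_rot": [0, 0, 0], "claw": 42}
    - {"delta_pos": [0.0005, -0.001, -0.092], "delta_rot": [0, 0, 0], "claw": 42}
    - {"delta_pos": [0.0005, -0.001, -0.092], "delta_rot": [0, 0, 0], "claw": 42}
    - {"delta_pos": [0.0005, -0.001, -0.092], "delta_rot": [0, 0, 0], "claw": 42}
    - {"delta_pos": [0.0005, -0.001, -0.092], "delta_rot": [0, 0, 0], "claw": 42}

```text
time: 8.6
eef_pos: [0.4519, -0.2018, 0.0544]
tcp_rot: [0.438, 0.552, -0.438, 0.558]
contact_force: [-0.1, 2.4, 6.4]
opening: 0.626
```

>>> play_rows:
  targets:
    - {"delta_pos": [0, 0, 0.01], "delta_rot": [0, 0, 0], "claw": 42}
    - {"delta_pos": [0, 0, 0.03], "delta_rot": [0, 0, 0], "claw": 42}
    - {"delta_pos": [0, 0, 0.06], "delta_rot": [0, 0, 0], "claw": 42}
    - {"delta_pos": [0, 0, 0.09], "delta_rot": [0, 0, 0], "claw": 42}
    - {"delta_pos": [0, 0, 0.12], "delta_rot": [0, 0, 0], "claw": 42}
    - {"delta_pos": [0, 0, 0.13], "delta_rot": [0, 0, 0], "claw": 42}
    - {"delta_pos": [0, 0, 0.13], "delta_rot": [0, 0, 0], "claw": 42}

```text
time: 9.18
eef_pos: [0.4535, -0.203, 0.1881]
tcp_rot: [0.439, 0.549, -0.438, 0.561]
contact_force: [0.2, 0.8, -2.5]
opening: 0.625
```

```bash
cat >>h.py <<'E'
from scipy.spatial.transform import Rotation as Rt
I=Rt.from_matrix(np.array([[0,.973,.231],[0,.231,-.973],[-1,0,0]]))
def st(goal=None):
    s=ctrl.get_state();r=Rt.from_quat(s["tcp_rot"])
    print(s["eef_pos"].round(4),"rotfix/pi",((I*r.inv()).as_rotvec()/np.pi).round(4),"d",None if goal is None else (np.array(goal)-s["eef_pos"]).round(4))
E
python3 -c "
from h import *
st((.513,.1697,.188))"
```

```text
[ 0.4535 -0.203   0.1881] rotfix/pi [ 0.003   0.0043 -0.0003] d [ 5.950e-02  3.727e-01 -1.000e-04]
```

>>> play_rows:
  targets:
    - {"delta_pos": [0.003, 0.02, 0], "delta_rot": [0.003, 0.004, 0], "claw": 42}
    - {"delta_pos": [0.008, 0.05, 0], "delta_rot": [0.003, 0.004, 0], "claw": 42}
    - {"delta_pos": [0.014, 0.085, 0], "delta_rot": [0.003, 0.004, 0], "claw": 42}
    - {"delta_pos": [0.02, 0.12, 0], "delta_rot": [0.003, 0.004, 0], "claw": 42}
    - {"delta_pos": [0.025, 0.155, 0], "delta_rot": [0.003, 0.004, 0], "claw": 42}
    - {"delta_pos": [0.03, 0.19, 0], "delta_rot": [0.003, 0.004, 0], "claw": 42}
    - {"delta_pos": [0.036, 0.225, 0], "delta_rot": [0.003, 0.004, 0], "claw": 42}
    - {"delta_pos": [0.042, 0.26, 0], "delta_rot": [0.003, 0.004, 0], "claw": 42}
    - {"delta_pos": [0.047, 0.295, 0], "delta_rot": [0.003, 0.004, 0], "claw": 42}
    - {"delta_pos": [0.053, 0.33, 0], "delta_rot": [0.003, 0.004, 0], "claw": 42}
    - {"delta_pos": [0.057, 0.358, 0], "delta_rot": [0.003, 0.004, 0], "claw": 42}
    - {"delta_pos": [0.0595, 0.373, 0], "delta_rot": [0.003, 0.004, 0], "claw": 42}
    - {"delta_pos": [0.0595, 0.373, -0.02], "delta_rot": [0.003, 0.004, 0], "claw": 42}
    - {"delta_pos": [0.0595, 0.373, -0.05], "delta_rot": [0.003, 0.004, 0], "claw": 42}
    - {"delta_pos": [0.0595, 0.373, -0.08], "delta_rot": [0.003, 0.004, 0], "claw": 42}
    - {"delta_pos": [0.0595, 0.373, -0.1], "delta_rot": [0.003, 0.004, 0], "claw": 42}
    - {"delta_pos": [0.0595, 0.373, -0.11], "delta_rot": [0.003, 0.004, 0], "claw": 42}
    - {"delta_pos": [0.0595, 0.373, -0.115], "delta_rot": [0.003, 0.004, 0], "claw": 42}
    - {"delta_pos": [0.0595, 0.373, -0.115], "delta_rot": [0.003, 0.004, 0], "claw": 42}

```text
time: 10.77
eef_pos: [0.5117, 0.1697, 0.0712]
tcp_rot: [0.437, 0.556, -0.439, 0.554]
contact_force: [0.3, 0.4, -2.0]
opening: 0.628
```

```bash
python3 -c "
from h import *
st((.513,.1697,.0625))"
```

```text
[0.5117 0.1697 0.0712] rotfix/pi [ 0.0002 -0.0009 -0.0002] d [ 0.0013  0.     -0.0087]
```

>>> play_rows:
  targets:
    - {"delta_pos": [0.0013, 0, -0.003], "delta_rot": [0, 0, 0], "claw": 42}
    - {"delta_pos": [0.0013, 0, -0.005], "delta_rot": [0, 0, 0], "claw": 42}
    - {"delta_pos": [0.0013, 0, -0.007], "delta_rot": [0, 0, 0], "claw": 42}
    - {"delta_pos": [0.0013, 0, -0.008], "delta_rot": [0, 0, 0], "claw": 42}
    - {"delta_pos": [0.0013, 0, -0.009], "delta_rot": [0, 0, 0], "claw": 42}
    - {"delta_pos": [0.0013, 0, -0.009], "delta_rot": [0, 0, 0], "claw": 42}

```text
time: 11.27
eef_pos: [0.5134, 0.1698, 0.0626]
tcp_rot: [0.438, 0.555, -0.439, 0.555]
contact_force: [-0.1, -0.6, -0.8]
opening: 0.621
```

>>> play_rows:
  targets:
    - {"delta_pos": [0, 0, -0.001], "delta_rot": [0, 0, 0], "claw": 42}
    - {"delta_pos": [0, 0, -0.002], "delta_rot": [0, 0, 0], "claw": 42}
    - {"delta_pos": [0, 0, -0.002], "delta_rot": [0, 0, 0], "claw": 42}

```text
time: 11.52
eef_pos: [0.5135, 0.1699, 0.0625]
tcp_rot: [0.437, 0.556, -0.439, 0.554]
contact_force: [-5.1, 0.2, 9.6]
opening: 0.625
```

>>> play_rows:
  targets:
    - {"delta_pos": [0, 0, 0], "delta_rot": [0, 0, 0], "claw": 62}
    - {"delta_pos": [0, 0, 0], "delta_rot": [0, 0, 0], "claw": 75}
    - {"delta_pos": [0, 0, 0], "delta_rot": [0, 0, 0], "claw": 80}
    - {"delta_pos": [0, 0, 0], "delta_rot": [0, 0, 0], "claw": 80}
    - {"delta_pos": [0, 0, 0.0], "delta_rot": [0, 0, 0], "claw": 80}
    - {"delta_pos": [0, 0, 0.02], "delta_rot": [0, 0, 0], "claw": 80}
    - {"delta_pos": [0, 0, 0.05], "delta_rot": [0, 0, 0], "claw": 80}
    - {"delta_pos": [0, 0, 0.09], "delta_rot": [0, 0, 0], "claw": 80}
    - {"delta_pos": [0, 0, 0.12], "delta_rot": [0, 0, 0], "claw": 80}
    - {"delta_pos": [0, 0, 0.12], "delta_rot": [0, 0, 0], "claw": 80}

```text
time: 12.35
eef_pos: [0.5178, 0.1705, 0.1904]
tcp_rot: [0.441, 0.552, -0.435, 0.558]
contact_force: [0.8, 0.3, 0.8]
opening: 0.935
```

>>> play_rows:
  targets:
    - {"delta_pos": [-0.0675, -0.5, 0], "delta_rot": [0, 0, 0], "claw": 80}
    - {"delta_pos": [-0.0675, -0.5, 0], "delta_rot": [0, 0, 0], "claw": 80}
    - {"delta_pos": [-0.0675, -0.5, 0], "delta_rot": [0, 0, 0], "claw": 80}
    - {"delta_pos": [-0.0675, -0.5, 0], "delta_rot": [0, 0, 0], "claw": 80}
    - {"delta_pos": [-0.0675, -0.5, 0], "delta_rot": [0, 0, 0], "claw": 80}
    - {"delta_pos": [-0.0675, -0.5, 0], "delta_rot": [0, 0, 0], "claw": 80}
    - {"delta_pos": [-0.0675, -0.5, 0], "delta_rot": [0, 0, 0], "claw": 80}
    - {"delta_pos": [-0.0675, -0.5, 0], "delta_rot": [0, 0, 0], "claw": 80}
    - {"delta_pos": [-0.0675, -0.5, 0], "delta_rot": [0, 0, 0], "claw": 80}
    - {"delta_pos": [-0.0675, -0.5, 0], "delta_rot": [0, 0, 0], "claw": 80}
    - {"delta_pos": [-0.0675, -0.5, 0], "delta_rot": [0, 0, 0], "claw": 80}
    - {"delta_pos": [-0.0675, -0.5, 0], "delta_rot": [0, 0, 0], "claw": 80}
    - {"delta_pos": [-0.0675, -0.5, 0], "delta_rot": [0, 0, 0], "claw": 80}
    - {"delta_pos": [-0.0675, -0.5, -0.03], "delta_rot": [0, 0, 0], "claw": 80}
    - {"delta_pos": [-0.0675, -0.5, -0.05], "delta_rot": [0, 0, 0], "claw": 80}
    - {"delta_pos": [-0.0675, -0.5, -0.05], "delta_rot": [0, 0, 0], "claw": 80}
    - {"delta_pos": [-0.0675, -0.5, -0.05], "delta_rot": [0, 0, 0], "claw": 80}

```text
time: 13.77
eef_pos: [0.4494, -0.3283, 0.1386]
tcp_rot: [0.441, 0.554, -0.435, 0.556]
contact_force: [0.3, 0.1, 0.3]
opening: 0.936
```

```bash
python3 - <<'E'
from h import *
st((.446,-.3305,.037))
b=ctrl.read_camera("wrist")[130:400,100:540]
a=ctrl.read_camera("top")[140:260,160:360]
cv2.imwrite("pics/w4.png",np.vstack([cv2.resize(a,(600,360),interpolation=cv2.INTER_CUBIC),cv2.resize(b[:176],(600,240))]))
E
```

```text
[ 0.4494 -0.3283  0.1386] rotfix/pi [-0.0013  0.0026 -0.0004] d [-0.0034 -0.0022 -0.1016]
```

View pics/w4.png

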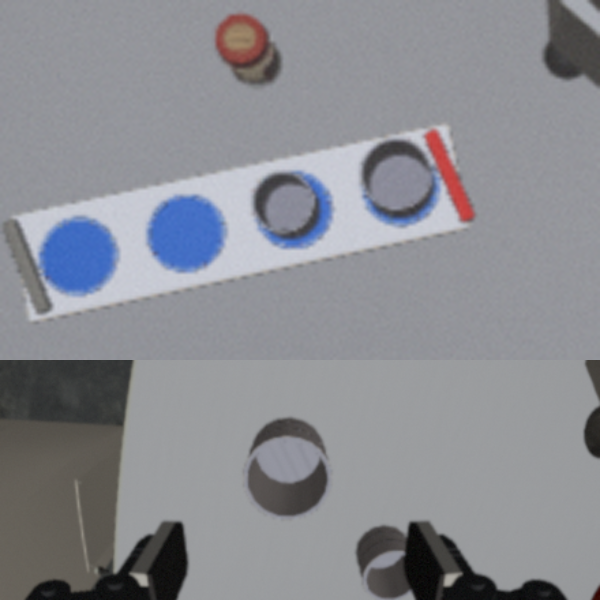

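>>> play_rows:
  targets:
    - {"delta_pos": [-0.0034, -0.002, -0.02], "delta_rot": [-0.001, 0.0026, 0], "claw": 80}
    - {"delta_pos": [-0.0034, -0.002, -0.05], "delta_rot": [-0.001, 0.0026, 0], "claw": 80}
    - {"delta_pos": [-0.0034, -0.002, -0.075], "delta_rot": [-0.001, 0.0026, 0], "claw": 80}
    - {"delta_pos": [-0.0034, -0.002, -0.09], "delta_rot": [-0.001, 0.0026, 0], "claw": 80}
    - {"delta_pos": [-0.0034, -0.002, -0.098], "delta_rot": [-0.001, 0.0026, 0], "claw": 80}
    - {"delta_pos": [-0.0034, -0.002, -0.1], "delta_rot": [-0.001, 0.0026, 0], "claw": 70}
    - {"delta_pos": [-0.0034, -0.002, -0.1], "delta_rot": [-0.001, 0.0026, 0], "claw": 55}
    - {"delta_pos": [-0.0034, -0.002, -0.1], "delta_rot": [-0.001, 0.0026, 0], "claw": 34}
    - {"delta_pos": [-0.0034, -0.002, -0.1], "delta_rot": [-0.001, 0.0026, 0], "claw": 34}
    - {"delta_pos": [-0.0034, -0.002, -0.1], "delta_rot": [-0.001, 0.0026, 0], "claw": 34}
    - {"delta_pos": [-0.0034, -0.002, -0.1], "delta_rot": [-0.001, 0.0026, 0], "claw": 34}
    - {"delta_pos": [-0.0034, -0.002, -0.1], "delta_rot": [-0.001, 0.0026, 0], "claw": 34}
    - {"delta_pos": [-0.0034, -0.002, -0.1], "delta_rot": [-0.001, 0.0026, 0], "claw": 34}
    - {"delta_pos": [-0.0034, -0.002, -0.1], "delta_rot": [-0.001, 0.0026, 0], "claw": 34}

```text
time: 15.03
eef_pos: [0.4487, -0.3328, 0.0436]
tcp_rot: [0.438, 0.552, -0.438, 0.558]
contact_force: [0.1, 0.3, 6.7]
opening: 0.523
```

>>> play_rows:
  targets:
    - {"delta_pos": [0, 0, 0.01], "delta_rot": [0, 0, 0], "claw": 34}
    - {"delta_pos": [0, 0, 0.03], "delta_rot": [0, 0, 0], "claw": 34}
    - {"delta_pos": [0, 0, 0.06], "delta_rot": [0, 0, 0], "claw": 34}
    - {"delta_pos": [0, 0, 0.09], "delta_rot": [0, 0, 0], "claw": 34}
    - {"delta_pos": [0, 0, 0.12], "delta_rot": [0, 0, 0], "claw": 34}
    - {"delta_pos": [0, 0, 0.14], "delta_rot": [0, 0, 0], "claw": 34}
    - {"delta_pos": [0, 0, 0.14], "delta_rot": [0, 0, 0], "claw": 34}
    - {"delta_pos": [0, 0, 0.14], "delta_rot": [0, 0, 0], "claw": 34}

```text
time: 15.7
eef_pos: [0.4491, -0.3331, 0.1852]
tcp_rot: [0.438, 0.551, -0.438, 0.559]
contact_force: [-0.2, -0.5, -0.8]
opening: 0.523
```

```bash
python3 -c "
from h import *
st((.490,.2668,.18))"
```

```text
[ 0.4491 -0.3331  0.1852] rotfix/pi [ 0.0026  0.0028 -0.0005] d [ 0.0409  0.5999 -0.0052]
```

>>> play_rows:
  targets:
    - {"delta_pos": [0.0014, 0.02, 0], "delta_rot": [0.0026, 0.0028, 0], "claw": 34}
    - {"delta_pos": [0.004, 0.05, 0], "delta_rot": [0.0026, 0.0028, 0], "claw": 34}
    - {"delta_pos": [0.006, 0.085, 0], "delta_rot": [0.0026, 0.0028, 0], "claw": 34}
    - {"delta_pos": [0.008, 0.12, 0], "delta_rot": [0.0026, 0.0028, 0], "claw": 34}
    - {"delta_pos": [0.011, 0.16, 0], "delta_rot": [0.0026, 0.0028, 0], "claw": 34}
    - {"delta_pos": [0.014, 0.2, 0], "delta_rot": [0.0026, 0.0028, 0], "claw": 34}
    - {"delta_pos": [0.016, 0.24, 0], "delta_rot": [0.0026, 0.0028, 0], "claw": 34}
    - {"delta_pos": [0.019, 0.28, 0], "delta_rot": [0.0026, 0.0028, 0], "claw": 34}
    - {"delta_pos": [0.022, 0.32, 0], "delta_rot": [0.0026, 0.0028, 0], "claw": 34}
    - {"delta_pos": [0.025, 0.36, 0], "delta_rot": [0.0026, 0.0028, 0], "claw": 34}
    - {"delta_pos": [0.027, 0.4, 0], "delta_rot": [0.0026, 0.0028, 0], "claw": 34}
    - {"delta_pos": [0.03, 0.44, 0], "delta_rot": [0.0026, 0.0028, 0], "claw": 34}
    - {"delta_pos": [0.033, 0.48, 0], "delta_rot": [0.0026, 0.0028, 0], "claw": 34}
    - {"delta_pos": [0.036, 0.52, 0], "delta_rot": [0.0026, 0.0028, 0], "claw": 34}
    - {"delta_pos": [0.038, 0.555, 0], "delta_rot": [0.0026, 0.0028, 0], "claw": 34}
    - {"delta_pos": [0.04, 0.585, 0], "delta_rot": [0.0026, 0.0028, 0], "claw": 34}
    - {"delta_pos": [0.041, 0.6, 0], "delta_rot": [0.0026, 0.0028, 0], "claw": 34}
    - {"delta_pos": [0.041, 0.6, -0.01], "delta_rot": [0.0026, 0.0028, 0], "claw": 34}
    - {"delta_pos": [0.041, 0.6, -0.04], "delta_rot": [0.0026, 0.0028, 0], "claw": 34}
    - {"delta_pos": [0.041, 0.6, -0.04], "delta_rot": [0.0026, 0.0028, 0], "claw": 34}

```text
time: 17.37
eef_pos: [0.4853, 0.2649, 0.1375]
tcp_rot: [0.434, 0.558, -0.442, 0.553]
contact_force: [-1.4, -0.9, -1.9]
opening: 0.52
```

```bash
python3 -c "
from h import *
st((.490,.2668,.0516))"
```

```text
[0.4853 0.2649 0.1375] rotfix/pi [ 0.0016 -0.0042 -0.0007] d [ 0.0047  0.0019 -0.0859]
```

>>> play_rows:
  targets:
    - {"delta_pos": [0.0047, 0.0019, -0.02], "delta_rot": [0.0016, -0.004, 0], "claw": 34}
    - {"delta_pos": [0.0047, 0.0019, -0.04], "delta_rot": [0.0016, -0.004, 0], "claw": 34}
    - {"delta_pos": [0.0047, 0.0019, -0.06], "delta_rot": [0.0016, -0.004, 0], "claw": 34}
    - {"delta_pos": [0.0047, 0.0019, -0.072], "delta_rot": [0.0016, -0.004, 0], "claw": 34}
    - {"delta_pos": [0.0047, 0.0019, -0.078], "delta_rot": [0.0016, -0.004, 0], "claw": 34}
    - {"delta_pos": [0.0047, 0.0019, -0.08], "delta_rot": [0.0016, -0.004, 0], "claw": 34}
    - {"delta_pos": [0.0047, 0.0019, -0.08], "delta_rot": [0.0016, -0.004, 0], "claw": 34}
    - {"delta_pos": [0.0047, 0.0019, -0.08], "delta_rot": [0.0016, -0.004, 0], "claw": 34}

```text
time: 18.03
eef_pos: [0.4908, 0.2669, 0.0586]
tcp_rot: [0.438, 0.555, -0.438, 0.555]
contact_force: [-0.0, -0.1, -0.0]
opening: 0.522
```

```bash
python3 -c "
from h import *
st((.490,.2668,.0516))"
```

```text
[0.4908 0.2669 0.0586] rotfix/pi [-0.0002  0.0003 -0.0006] d [-0.0008 -0.0001 -0.007 ]
```

>>> play_rows:
  targets:
    - {"delta_pos": [-0.0008, 0, -0.003], "delta_rot": [0, 0, 0], "claw": 34}
    - {"delta_pos": [-0.0008, 0, -0.005], "delta_rot": [0, 0, 0], "claw": 34}
    - {"delta_pos": [-0.0008, 0, -0.0065], "delta_rot": [0, 0, 0], "claw": 34}
    - {"delta_pos": [-0.0008, 0, -0.0075], "delta_rot": [0, 0, 0], "claw": 34}
    - {"delta_pos": [-0.0008, 0, -0.0085], "delta_rot": [0, 0, 0], "claw": 34}
    - {"delta_pos": [-0.0008, 0, -0.0085], "delta_rot": [0, 0, 0], "claw": 34}

```text
time: 18.53
eef_pos: [0.4902, 0.2672, 0.0517]
tcp_rot: [0.438, 0.555, -0.438, 0.555]
contact_force: [-2.8, -0.7, 6.9]
opening: 0.523
```

>>> play_rows:
  targets:
    - {"delta_pos": [0, 0, 0], "delta_rot": [0, 0, 0], "claw": 55}
    - {"delta_pos": [0, 0, 0], "delta_rot": [0, 0, 0], "claw": 68}
    - {"delta_pos": [0, 0, 0], "delta_rot": [0, 0, 0], "claw": 72}
    - {"delta_pos": [0, 0, 0], "delta_rot": [0, 0, 0], "claw": 72}
    - {"delta_pos": [0, 0, 0.0], "delta_rot": [0, 0, 0], "claw": 72}
    - {"delta_pos": [0, 0, 0.02], "delta_rot": [0, 0, 0], "claw": 72}
    - {"delta_pos": [0, 0, 0.05], "delta_rot": [0, 0, 0], "claw": 72}
    - {"delta_pos": [0, 0, 0.09], "delta_rot": [0, 0, 0], "claw": 72}
    - {"delta_pos": [0, 0, 0.13], "delta_rot": [0, 0, 0], "claw": 72}
    - {"delta_pos": [0, 0, 0.13], "delta_rot": [0, 0, 0], "claw": 72}

```text
time: 19.37
eef_pos: [0.495, 0.2689, 0.1913]
tcp_rot: [0.443, 0.552, -0.433, 0.558]
contact_force: [1.9, 1.2, 0.5]
opening: 0.844
```

>>> play_rows:
  targets:
    - {"delta_pos": [-0.04, -0.6, 0], "delta_rot": [0, 0, 0], "claw": 72}
    - {"delta_pos": [-0.04, -0.6, 0], "delta_rot": [0, 0, 0], "claw": 72}
    - {"delta_pos": [-0.04, -0.6, 0], "delta_rot": [0, 0, 0], "claw": 72}
    - {"delta_pos": [-0.04, -0.6, 0], "delta_rot": [0, 0, 0], "claw": 72}
    - {"delta_pos": [-0.04, -0.6, 0], "delta_rot": [0, 0, 0], "claw": 72}
    - {"delta_pos": [-0.04, -0.6, 0], "delta_rot": [0, 0, 0], "claw": 72}
    - {"delta_pos": [-0.04, -0.6, 0], "delta_rot": [0, 0, 0], "claw": 72}
    - {"delta_pos": [-0.04, -0.6, 0], "delta_rot": [0, 0, 0], "claw": 72}
    - {"delta_pos": [-0.04, -0.6, 0], "delta_rot": [0, 0, 0], "claw": 72}
    - {"delta_pos": [-0.04, -0.6, 0], "delta_rot": [0, 0, 0], "claw": 72}
    - {"delta_pos": [-0.04, -0.6, 0], "delta_rot": [0, 0, 0], "claw": 72}
    - {"delta_pos": [-0.04, -0.6, 0], "delta_rot": [0, 0, 0], "claw": 72}
    - {"delta_pos": [-0.04, -0.6, 0], "delta_rot": [0, 0, 0], "claw": 72}
    - {"delta_pos": [-0.04, -0.6, 0], "delta_rot": [0, 0, 0], "claw": 72}
    - {"delta_pos": [-0.04, -0.6, 0], "delta_rot": [0, 0, 0], "claw": 72}
    - {"delta_pos": [0.034, -0.65, -0.02], "delta_rot": [0, 0, 0], "claw": 72}
    - {"delta_pos": [0.034, -0.65, -0.05], "delta_rot": [0, 0, 0], "claw": 72}
    - {"delta_pos": [0.034, -0.65, -0.05], "delta_rot": [0, 0, 0], "claw": 72}
    - {"delta_pos": [0.034, -0.65, -0.05], "delta_rot": [0, 0, 0], "claw": 72}
    - {"delta_pos": [0.034, -0.65, -0.05], "delta_rot": [0, 0, 0], "claw": 72}

```text
time: 21.03
eef_pos: [0.5285, -0.3802, 0.1391]
tcp_rot: [0.443, 0.554, -0.432, 0.557]
contact_force: [-0.6, 0.5, 0.7]
opening: 0.843
```

```bash
python3 - <<'E'
from h import *
st((.526,-.383,.028))
b=ctrl.read_camera("wrist")[130:400,100:540]
a=ctrl.read_camera("top")[140:260,160:360]
cv2.imwrite("pics/w5.png",np.vstack([cv2.resize(a,(600,360),interpolation=cv2.INTER_CUBIC),cv2.resize(b[:176],(600,240))]))
E
```

```text
[ 0.5285 -0.3802  0.1391] rotfix/pi [-0.0028  0.0042 -0.0008] d [-0.0025 -0.0028 -0.1111]
```

View pics/w5.png

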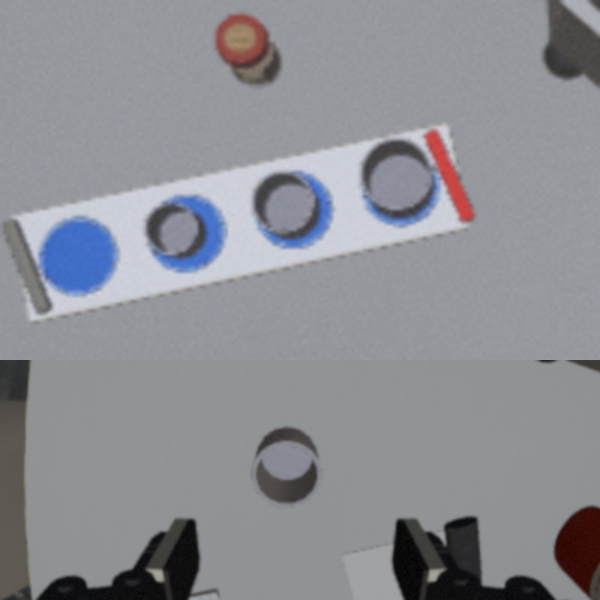

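M stands on its mark, and S is centred between the fingers at about (310,208) in the wrist image. I'll grasp S.

>>> play_rows:
  targets:
    - {"delta_pos": [-0.0025, -0.003, -0.02], "delta_rot": [-0.0028, 0.004, 0], "claw": 72}
    - {"delta_pos": [-0.0025, -0.003, -0.05], "delta_rot": [-0.0028, 0.004, 0], "claw": 72}
    - {"delta_pos": [-0.0025, -0.003, -0.075], "delta_rot": [-0.0028, 0.004, 0], "claw": 72}
    - {"delta_pos": [-0.0025, -0.003, -0.093], "delta_rot": [-0.0028, 0.004, 0], "claw": 72}
    - {"delta_pos": [-0.0025, -0.003, -0.103], "delta_rot": [-0.0028, 0.004, 0], "claw": 72}
    - {"delta_pos": [-0.0025, -0.003, -0.107], "delta_rot": [-0.0028, 0.004, 0], "claw": 65}
    - {"delta_pos": [-0.0025, -0.003, -0.107], "delta_rot": [-0.0028, 0.004, 0], "claw": 50}
    - {"delta_pos": [-0.0025, -0.003, -0.107], "delta_rot": [-0.0028, 0.004, 0], "claw": 26}
    - {"delta_pos": [-0.0025, -0.003, -0.107], "delta_rot": [-0.0028, 0.004, 0], "claw": 26}
    - {"delta_pos": [-0.0025, -0.003, -0.107], "delta_rot": [-0.0028, 0.004, 0], "claw": 26}
    - {"delta_pos": [-0.0025, -0.003, -0.107], "delta_rot": [-0.0028, 0.004, 0], "claw": 26}
    - {"delta_pos": [-0.0025, -0.003, -0.107], "delta_rot": [-0.0028, 0.004, 0], "claw": 26}
    - {"delta_pos": [-0.0025, -0.003, -0.107], "delta_rot": [-0.0028, 0.004, 0], "claw": 26}
    - {"delta_pos": [-0.0025, -0.003, -0.107], "delta_rot": [-0.0028, 0.004, 0], "claw": 26}

```text
time: 22.3
eef_pos: [0.5274, -0.3845, 0.0372]
tcp_rot: [0.437, 0.552, -0.438, 0.558]
contact_force: [-1.0, 0.9, 6.9]
opening: 0.437
```

>>> play_rows:
  targets:
    - {"delta_pos": [0, 0, 0.01], "delta_rot": [0, 0, 0], "claw": 26}
    - {"delta_pos": [0, 0, 0.03], "delta_rot": [0, 0, 0], "claw": 26}
    - {"delta_pos": [0, 0, 0.06], "delta_rot": [0, 0, 0], "claw": 26}
    - {"delta_pos": [0, 0, 0.09], "delta_rot": [0, 0, 0], "claw": 26}
    - {"delta_pos": [0, 0, 0.12], "delta_rot": [0, 0, 0], "claw": 26}
    - {"delta_pos": [0, 0, 0.14], "delta_rot": [0, 0, 0], "claw": 26}
    - {"delta_pos": [-0.035, 0.01, 0.14], "delta_rot": [0, 0, 0], "claw": 26}
    - {"delta_pos": [-0.07, 0.03, 0.14], "delta_rot": [0, 0, 0], "claw": 26}
    - {"delta_pos": [-0.07, 0.03, 0.14], "delta_rot": [0, 0, 0], "claw": 26}

```text
time: 23.05
eef_pos: [0.4506, -0.3484, 0.173]
tcp_rot: [0.438, 0.557, -0.437, 0.553]
contact_force: [0.4, 1.0, -4.3]
opening: 0.433
```

```bash
python3 -c "
from h import *
st((.467,.364,.18))"
```

```text
[ 0.4506 -0.3484  0.173 ] rotfix/pi [-0.0013 -0.0012 -0.0008] d [0.0164 0.7124 0.007 ]
```

>>> play_rows:
  targets:
    - {"delta_pos": [0, 0.02, 0], "delta_rot": [0, 0, 0], "claw": 26}
    - {"delta_pos": [0.001, 0.05, 0.003], "delta_rot": [0, 0, 0], "claw": 26}
    - {"delta_pos": [0.002, 0.09, 0.006], "delta_rot": [0, 0, 0], "claw": 26}
    - {"delta_pos": [0.003, 0.13, 0.006], "delta_rot": [0, 0, 0], "claw": 26}
    - {"delta_pos": [0.004, 0.17, 0.006], "delta_rot": [0, 0, 0], "claw": 26}
    - {"delta_pos": [0.005, 0.21, 0.006], "delta_rot": [0, 0, 0], "claw": 26}
    - {"delta_pos": [0.006, 0.25, 0.006], "delta_rot": [0, 0, 0], "claw": 26}
    - {"delta_pos": [0.007, 0.29, 0.006], "delta_rot": [0, 0, 0], "claw": 26}
    - {"delta_pos": [0.008, 0.33, 0.006], "delta_rot": [0, 0, 0], "claw": 26}
    - {"delta_pos": [0.009, 0.37, 0.006], "delta_rot": [0, 0, 0], "claw": 26}
    - {"delta_pos": [0.01, 0.41, 0.006], "delta_rot": [0, 0, 0], "claw": 26}
    - {"delta_pos": [0.011, 0.45, 0.006], "delta_rot": [0, 0, 0], "claw": 26}
    - {"delta_pos": [0.012, 0.49, 0.006], "delta_rot": [0, 0, 0], "claw": 26}
    - {"delta_pos": [0.013, 0.53, 0.006], "delta_rot": [0, 0, 0], "claw": 26}
    - {"delta_pos": [0.014, 0.57, 0.006], "delta_rot": [0, 0, 0], "claw": 26}
    - {"delta_pos": [0.015, 0.61, 0.006], "delta_rot": [0, 0, 0], "claw": 26}
    - {"delta_pos": [0.016, 0.65, 0.006], "delta_rot": [0, 0, 0], "claw": 26}
    - {"delta_pos": [0.016, 0.685, 0.006], "delta_rot": [0, 0, 0], "claw": 26}
    - {"delta_pos": [0.0164, 0.705, 0.006], "delta_rot": [0, 0, 0], "claw": 26}
    - {"delta_pos": [0.0164, 0.7124, 0.006], "delta_rot": [0, 0, 0], "claw": 26}

```text
time: 24.72
eef_pos: [0.4663, 0.3668, 0.1793]
tcp_rot: [0.437, 0.558, -0.436, 0.554]
contact_force: [0.6, -0.4, -0.7]
opening: 0.438
```

>>> play_rows:
  targets:
    - {"delta_pos": [0, 0, 0], "delta_rot": [0, 0, 0], "claw": 26}
    - {"delta_pos": [0, 0, 0], "delta_rot": [0, 0, 0], "claw": 26}
    - {"delta_pos": [0, 0, 0], "delta_rot": [0, 0, 0], "claw": 26}

```text
time: 24.97
eef_pos: [0.4662, 0.3656, 0.1791]
tcp_rot: [0.437, 0.558, -0.437, 0.554]
contact_force: [0.1, -0.2, -0.6]
opening: 0.44
```

```bash
python3 -c "
from h import *
st((.467,.364,.0452))"
```

```text
[0.4662 0.3656 0.1791] rotfix/pi [-0.0013 -0.0013 -0.0015] d [ 0.0008 -0.0016 -0.1339]
```

>>> play_rows:
  targets:
    - {"delta_pos": [0.001, -0.0016, -0.02], "delta_rot": [-0.001, -0.001, 0], "claw": 26}
    - {"delta_pos": [0.001, -0.0016, -0.05], "delta_rot": [-0.001, -0.001, 0], "claw": 26}
    - {"delta_pos": [0.001, -0.0016, -0.08], "delta_rot": [-0.001, -0.001, 0], "claw": 26}
    - {"delta_pos": [0.001, -0.0016, -0.105], "delta_rot": [-0.001, -0.001, 0], "claw": 26}
    - {"delta_pos": [0.001, -0.0016, -0.12], "delta_rot": [-0.001, -0.001, 0], "claw": 26}
    - {"delta_pos": [0.001, -0.0016, -0.126], "delta_rot": [-0.001, -0.001, 0], "claw": 26}
    - {"delta_pos": [0.001, -0.0016, -0.128], "delta_rot": [-0.001, -0.001, 0], "claw": 26}
    - {"delta_pos": [0.001, -0.0016, -0.128], "delta_rot": [-0.001, -0.001, 0], "claw": 26}

```text
time: 25.63
eef_pos: [0.4678, 0.3634, 0.0516]
tcp_rot: [0.438, 0.556, -0.437, 0.555]
contact_force: [0.6, 0.2, 0.3]
opening: 0.441
```

```bash
python3 -c "
from h import *
st((.467,.364,.0452))"
```

```text
[0.4678 0.3634 0.0516] rotfix/pi [-0.0003 -0.0002 -0.0012] d [-0.0008  0.0006 -0.0064]
```

>>> play_rows:
  targets:
    - {"delta_pos": [-0.0008, 0, -0.003], "delta_rot": [0, 0, 0], "claw": 26}
    - {"delta_pos": [-0.0008, 0, -0.0045], "delta_rot": [0, 0, 0], "claw": 26}
    - {"delta_pos": [-0.0008, 0, -0.006], "delta_rot": [0, 0, 0], "claw": 26}
    - {"delta_pos": [-0.0008, 0, -0.007], "delta_rot": [0, 0, 0], "claw": 26}
    - {"delta_pos": [-0.0008, 0, -0.008], "delta_rot": [0, 0, 0], "claw": 26}
    - {"delta_pos": [-0.0008, 0, -0.008], "delta_rot": [0, 0, 0], "claw": 26}

```text
time: 26.13
eef_pos: [0.4674, 0.3638, 0.0452]
tcp_rot: [0.438, 0.556, -0.437, 0.555]
contact_force: [-3.2, -1.0, 4.7]
opening: 0.435
```

>>> play_rows:
  targets:
    - {"delta_pos": [0, 0, 0], "delta_rot": [0, 0, 0], "claw": 46}
    - {"delta_pos": [0, 0, 0], "delta_rot": [0, 0, 0], "claw": 58}
    - {"delta_pos": [0, 0, 0], "delta_rot": [0, 0, 0], "claw": 64}
    - {"delta_pos": [0, 0, 0], "delta_rot": [0, 0, 0], "claw": 64}
    - {"delta_pos": [0, 0, 0.0], "delta_rot": [0, 0, 0], "claw": 64}
    - {"delta_pos": [0, 0, 0.02], "delta_rot": [0, 0, 0], "claw": 64}
    - {"delta_pos": [0, 0, 0.05], "delta_rot": [0, 0, 0], "claw": 64}
    - {"delta_pos": [0, 0, 0.09], "delta_rot": [0, 0, 0], "claw": 64}
    - {"delta_pos": [0, 0, 0.13], "delta_rot": [0, 0, 0], "claw": 64}
    - {"delta_pos": [0, 0, 0.17], "delta_rot": [0, 0, 0], "claw": 64}
    - {"delta_pos": [0, 0, 0.2], "delta_rot": [0, 0, 0], "claw": 64}

```text
time: 27.05
eef_pos: [0.468, 0.3642, 0.2491]
tcp_rot: [0.439, 0.555, -0.436, 0.556]
contact_force: [0.7, 1.1, 1.2]
opening: 0.754
```

>>> play_rows:
  targets:
    - {"delta_pos": [-0.01, -0.56, 0], "delta_rot": [0, 0, 0], "claw": 64}
    - {"delta_pos": [-0.01, -0.56, 0], "delta_rot": [0, 0, 0], "claw": 64}
    - {"delta_pos": [-0.01, -0.56, 0], "delta_rot": [0, 0, 0], "claw": 64}
    - {"delta_pos": [-0.01, -0.56, 0], "delta_rot": [0, 0, 0], "claw": 64}
    - {"delta_pos": [-0.01, -0.56, 0], "delta_rot": [0, 0, 0], "claw": 64}
    - {"delta_pos": [-0.01, -0.56, 0], "delta_rot": [0, 0, 0], "claw": 64}
    - {"delta_pos": [-0.01, -0.56, 0], "delta_rot": [0, 0, 0], "claw": 64}
    - {"delta_pos": [-0.01, -0.56, 0], "delta_rot": [0, 0, 0], "claw": 64}
    - {"delta_pos": [-0.01, -0.56, 0], "delta_rot": [0, 0, 0], "claw": 64}
    - {"delta_pos": [-0.01, -0.56, 0], "delta_rot": [0, 0, 0], "claw": 64}
    - {"delta_pos": [-0.01, -0.56, 0], "delta_rot": [0, 0, 0], "claw": 64}
    - {"delta_pos": [-0.01, -0.56, 0], "delta_rot": [0, 0, 0], "claw": 64}
    - {"delta_pos": [-0.01, -0.56, 0], "delta_rot": [0, 0, 0], "claw": 64}
    - {"delta_pos": [-0.01, -0.56, 0], "delta_rot": [0, 0, 0], "claw": 64}
    - {"delta_pos": [-0.01, -0.56, 0], "delta_rot": [0, 0, 0], "claw": 64}
    - {"delta_pos": [-0.01, -0.56, 0], "delta_rot": [0, 0, 0], "claw": 64}
    - {"delta_pos": [-0.01, -0.56, 0], "delta_rot": [0, 0, 0], "claw": 64}
    - {"delta_pos": [-0.01, -0.56, 0], "delta_rot": [0, 0, 0], "claw": 64}

```text
time: 28.55
eef_pos: [0.458, -0.1945, 0.2489]
tcp_rot: [0.439, 0.556, -0.435, 0.556]
contact_force: [0.4, 0.3, -0.4]
opening: 0.75
```

```bash
python3 - <<'E'
from h import *
top=ctrl.read_camera("top");sc=ctrl.read_camera("scene")
hsv=cv2.cvtColor(cv2.resize(top,None,fx=4,fy=4,interpolation=cv2.INTER_CUBIC),cv2.COLOR_BGR2HSV)
M=[(.5365,.0727),(.513,.1697),(.490,.2668),(.467,.364)]
# dark-wall silhouette (V low, unsaturated): far edges -> rim plane, near edges -> base plane
for (x,y),D,h in zip(M,(.062,.054,.046,.038),(.08,.066,.052,.04)):
    u,v=pix("top",(x,y,.008+h/2));w=15
    u0,v0=int(u-w)*4,int(v-w)*4;c=hsv[v0:v0+8*w,u0:u0+8*w]
    m=((c[...,2]<110)&(c[...,1]<110)).astype(np.uint8)
    n,lab,stt,_=cv2.connectedComponentsWithStats(cv2.morphologyEx(m,cv2.MORPH_OPEN,np.ones((3,3))))
    k=1+np.argmax(stt[1:,4]);ys,xs=np.nonzero(lab==k)
    f=lambda a,o:(a+o+.5)/4-.5
    l,r,t,b=f(xs.min()-.5,u0),f(xs.max()+.5,u0),f(ys.min()-.5,v0),f(ys.max()+.5,v0);uc,vc=(l+r)/2,(t+b)/2;rr=D/2
    X=[ray("top",uc,t,h+.008)[0]-rr,ray("top",uc,b,.008)[0]+rr]
    Y=[ray("top",l,vc,h+.008)[1]-rr,ray("top",r,vc,.008)[1]+rr]
    print(D,"box mm",np.round([r-l,b-t],1),"err X",np.round(1000*(np.array(X)-x),1),"err Y",np.round(1000*(np.array(Y)-y),1))
a=cv2.resize(top[140:260,160:360],(600,360),interpolation=cv2.INTER_CUBIC)
b=cv2.resize(sc[190:310,220:420],(600,360),interpolation=cv2.INTER_CUBIC)[:240]
cv2.imwrite("pics/w6.png",np.vstack([a,b]))
s=ctrl.get_state();print(s["time"],s["eef_pos"],s["contact_force"])
E
```

```text
0.062 box mm [21.5 16. ] err X [-1.4 29.4] err Y [-2.9  6. ]
0.054 box mm [16.2 16.5] err X [-2.7 14.9] err Y [-2.  17.7]
0.046 box mm [12.2 15. ] err X [-3.   7.8] err Y [-0.1 24.5]
0.038 box mm [ 9.8 12.5] err X [-2.5  5. ] err Y [-1.7 21.9]
28.65 [ 0.4581061  -0.19452755  0.24906768] [ 0.67102725 -0.08906168 -0.37657607]
```

View pics/w6.png

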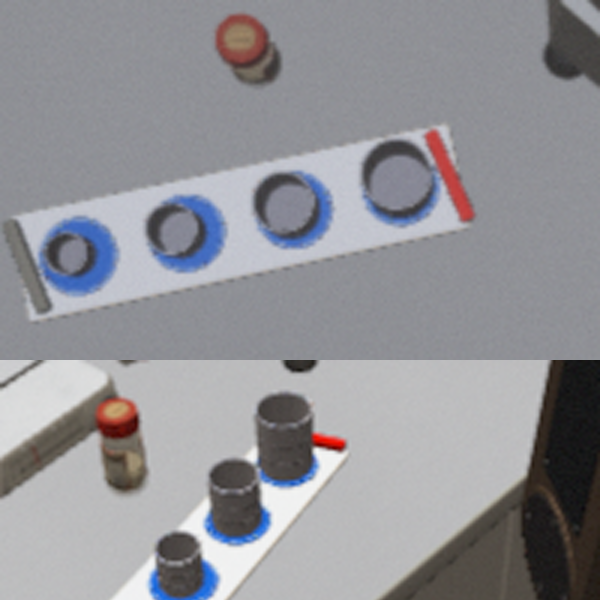

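All four beakers stand upright on their marks in the right order, and the jar is where it was. The rim edges put each beaker within about 4 mm of its mark. The near-edge readings aren't usable, because the segmentation lost the near outer wall against the blue. I'll hand the job in.

```bash
python3 -c "
from plant import ctrl
print(ctrl.sign_off())"
```

```text
the job is handed in; nothing more can be done
None
```

I picked up the four beakers one at a time and set each on its mark: XL at the red end, then L, M and S at the grey end. I let go of each only once the force reading showed it touching the mark, and handed the job in at about 29 s of the 118 s allowed.

- **Position:** in the last top view, the far rim edges put every beaker within about 4 mm of its mark centre (15 mm allowed). When I released each one, the gripper was within about 1 mm of the mark.
- **Upright and clear:** the final top view shows all four upright, and the scene crop shows XL, L and M (S was outside the crop). The spice jar looks unmoved by eye, though I did not measure it. The arm was clear of everything.
- **Check that failed:** the near-edge half of that same measurement gave offsets of 5–29 mm. I set those aside, because the mask lost the near walls against the blue marks and the boxes it found were smaller than the beakers. I did not repeat it with a better mask, so the position result rests on the rim edges, the release positions and the pictures.

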